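# Complete the bottle carrier and hold it up

## Task

One spray bottle has tipped over and lies on the bench beside the wooden bottle carrier. Stand it upright in the carrier's empty bay and let go of it; then take the carrier by the grip bar on its centre board and lift it straight up, level and with all four bottles upright in their bays, about ten centimetres clear of the bench, and finish still holding it there steady. Leave the other things on the bench where they are.

Things in the scene. Friction and masses are not known exactly. Their poses are not given: they have to be found in the camera images.
- carrier: loose plywood bottle carrier to the robot's left, 62 x 286 mm (own x by y), 0.8 kg loaded, at any yaw. Origin: centre of its underside; y along the lane, z up. Floor 6 mm, outer walls 5 mm thick, 45 high, cross walls 4 thick, 40 high. Four square bays 52 mm wide inside at own y = -110, -54, +54, +110 mm; the one at +54 is empty at the start. Full, it balances under its grip bar
- carrier_bay (a point): centre of the empty bay's floor (its top face, 6 mm above the carrier's underside), axes as the carrier's. Bottles standing in the bays beside it reach 152 mm above the underside, their shoulders 112 mm
- carrier_grip (a point): centre of the carrier's grip bar, 153 mm above its underside, axes as the carrier's. The bar is a rounded wooden block 20 mm thick in own x (grip it across this), 50 mm long in own y, 30 mm high (138 to 168 mm above the underside); the board below it is 12 mm thick in x, 44 mm wide in y
- lying_bottle: white spray bottle with pump cap lying to the robot's right, about 0.12 kg, 146 mm long. Origin: centre of its base; its own z runs along the bottle to the cap, at first roughly away from the robot. Round body 42 mm in diameter from 0 to 106 mm, then a rigid cap, 25 mm in diameter at 120 mm, tapering to 18 mm at its top at 146 mm. Centre of mass about 55 mm from the base. It rolls
- lying_bottle_cap (a point): top end of the lying bottle's cap, on its axis, 146 mm from the base
- standing_bottle_1: white spray bottle with pump cap, the same kind as lying_bottle (42 mm body, 146 mm tall), standing in the carrier's y = -110 mm bay. Origin: centre of its underside; z points to the cap. Leave it in its bay
- standing_bottle_2: white spray bottle with pump cap, the same kind as lying_bottle (42 mm body, 146 mm tall), standing in the carrier's y = -54 mm bay. Origin: centre of its underside; z points to the cap. Leave it in its bay
- standing_bottle_3: white spray bottle with pump cap, the same kind as lying_bottle (42 mm body, 146 mm tall), standing in the carrier's y = +110 mm bay. Origin: centre of its underside; z points to the cap. Leave it in its bay
- tape_roll: bystander, not to be disturbed: masking tape roll lying flat, 100 mm across, 25 mm high; origin under its centre
- calliper: bystander, not to be disturbed: steel calliper lying flat, 71 x 244 x 10 mm; origin under its centre
Not all that is in view belongs to the job. What is shaped like the lying_bottle but pink or yellow is not meant.

How it is judged:
By the outcome, as a careful person would: the job done as asked, in the order asked, and still so for the second after the job is handed in, while the arm keeps its last pose, push and grip.
It also fails if it takes over 72 s, if anything falls off the work surface, if the arm or the gripper's body presses on something with over 40 N, if the wrist force passes 120 N, or if a joint passes its speed limit or range.

## Robot

A 6-joint arm with a two-finger parallel gripper is mounted at the origin on a cart in front of the work surface, level with it; the furniture and walls round the work are solid. World frame = base frame: x ahead of the robot, y to its left, z up, the work surface at z = 0. Lengths are in m, angles in rad, forces in N, time in s.
With the tool pointing down it reaches from about 0.375 to 0.9 m from the base axis. Payload 3.1 kg.
Tool frame: the origin (TCP) lies between the finger pads; the fingertips stand manip.finger_overhang ahead of it and the grasp point (between the pads) lies 5 mm behind it (manip.finger_overhang is the distance from the TCP to the fingertips, in m); z points along the fingers, y is the line along which they close (so a half turn about z gives the same grasp; the last joint's range is limited). The gripper opens to 85 mm and grips with 20 to 120 N. Pads are 22 mm wide; open, the fingers measure 114 mm over their backs; the gripper's body (76 mm by 85 mm) begins 54 mm behind the grasp point. The pads swing forward as they close: fully open they stand 13 mm farther back than shut.
Start: joints at [1.165, 0.527, 1.433, -0, 1.181, -0.178], TCP at [0.14, 0.609, 0.245] pointing down, gripper open.
Joint ranges: [-3.08, 3.08], [-0.75, 2.2], [0.22, 2.44], [-1.43, 4.57], [0, 2.65], [-2.85, 2.85]. Speed limits (rad/s): [2.79, 2.79, 3.14, 3.14, 3.14, 3.14].

## Interface

Orientations are given as a unit quaternion [x, y, z, w].
In Python, from station import manip gives the robot as it stands.
- The arm moves only by the tool drive_tool, never from a script. Its argument "plan" is a list of rows, each a list of 7 numbers: the shift along the tool's x, y, z in m, then the turn, a rotation vector about the tool's x, y, z in degrees, then the opening, from -1 (shut) to 1 (fully open). In form: [[x, y, z, wx, wy, wz, gripper], ...]. A call has 1 to 10 rows; each row shifts and turns the commanded pose from where the row before left it, along the tool's axes as they then stand; what a row does not reach is not made up. A row lasts 1/10 s, in which the tool goes at most 50 mm and 8.59 degrees, less where a joint would pass 70% of its speed; a pose out of reach is approached as far as the arm can. A call is refused whole if a number of a shift passes 0.05 or a number of a turn 8.59, either way. A call with a gripper value outside its range is refused whole. The fingers move at their own pace and stop on an object; "newtons" is the grip in N (left out, the last holds). Time passes only in rows, so rows that do not move let the fingers close. It gives the time, the measured TCP pose, the force, the opening and the grip force at its end, in the units of the state.
- manip.sense(): the state, without advancing time (a new reading comes with each control period).
- manip.snapshot(name): name is "scene" or "side" or "wrist"; returns a dict with "image" (400x640x3 uint8, red, green, blue), "z_map" (400x640 float32, m along the optical axis (not along the pixel's ray), 0 where there is no reading), "fov_y" (degrees; the focal length in pixels is half the picture's height over the tangent of half this angle, whatever the lens; pixels are square), "cx", "cy" (the principal point, pixels), "extrinsics" (4x4, takes a point from camera to world coordinates); the wrist camera has in their place "mount" (4x4, takes a point from camera to tool coordinates, whose origin is the TCP and whose axes are the flange's). Camera axes: x right, y up, looking along -z (the intrinsics and any distortion apply to the point x, -y, -z); pixel columns grow to the right and rows downward; lengths in m; the calibration is good to about 2 mm. A picture is of the moment at which its call begins: read the wrist's pose just before it.
- manip.sign_off(): hands the job in; it is judged then, once.
The state is a dict: "t": time; "q": joint angles; "qd": joint speeds; "tau": joint torques, N m; "tcp_pos": TCP position; "tool_rot": TCP orientation; "force": force on the tool from outside, world axes, zero at the start; "ft_torque": the same for the moment, N m; "finger_gap": opening from 0.0 (shut) to 1.0 (fully open); "gripper_force": force on a finger pad.
Only numpy, scipy, OpenCV 4.12 (cv2) and the standard library are available. Lean on these libraries where they do the work, as an engineer would, in place of code of your own. Each camera call takes 0.05 s, during which the arm holds its last target. There are 200 camera calls.

## Working session

There is one attempt and no reset: what is moved stays moved. The work goes in short steps, Python scripts to look and compute and a tool call to move; the robot and the scene stay as the last step left them, time stands still between calls to the robot, and variables do not carry over. Pictures are saved under pics/ and viewed, at most 11 in all, crops included, and the job is handed in when it is done.

Besides the shell and the picture viewer there is one more tool, called after ">>>" by a JSON object that holds its "api" and its "payload". drive_tool: Moves the arm, as the interface text tells. Its arguments: {"type":"object","properties":{"plan":{"type":"array"},"newtons":{"type":"number"}},"required":["plan"]}

```bash
mkdir -p pics
cat > h.py <<'E'
import numpy as np, cv2
from station import manip
from scipy.spatial.transform import Rotation as R
def snap(n):
    s=manip.sense(); d=manip.snapshot(n)
    if n=="wrist":
        T=np.eye(4);T[:3,:3]=R.from_quat(s["tool_rot"]).as_matrix();T[:3,3]=s["tcp_pos"]
        d["T"]=T@d["mount"]
    else: d["T"]=np.array(d["extrinsics"])
    d["f"]=200/np.tan(np.radians(d["fov_y"])/2)
    return d
def ray(d,u,v):
    p=np.array([(u-d["cx"])/d["f"],-(v-d["cy"])/d["f"],-1.0])
    return d["T"][:3,3],d["T"][:3,:3]@p
def onz(d,u,v,z):
    o,r=ray(d,u,v);return o+r*(z-o[2])/r[2]
def cloud(d):
    v,u=np.mgrid[:400,:640];Z=d["z_map"]
    p=np.stack([(u-d["cx"])/d["f"]*Z,-(v-d["cy"])/d["f"]*Z,-Z],-1)
    return p@d["T"][:3,:3].T+d["T"][:3,3]
def save(d,n): cv2.imwrite("pics/"+n+".png",d["image"][:,:,::-1])
E
python3 - <<'E'
from h import *
s=manip.sense();print({k:np.round(v,3) for k,v in s.items()},manip.finger_overhang)
for n in["scene","side","wrist"]:
    d=snap(n);save(d,n+"0");print(n,[k for k in d],d["f"],d["cx"],d["cy"],np.round(d["T"],3).tolist())
E
```

```text
{'t': np.float64(0.0), 'q': array([ 1.166,  0.528,  1.434, -0.   ,  1.181, -0.178]), 'qd': array([ 0.001,  0.001,  0.001,  0.002, -0.   , -0.001]), 'tau': array([-1.0000e-03, -4.4234e+01, -1.7802e+01, -0.0000e+00,  8.0000e-03,
        0.0000e+00]), 'tcp_pos': array([0.14 , 0.608, 0.244]), 'tool_rot': array([ 0.113,  0.994, -0.001, -0.   ]), 'force': array([-1.013, -0.071, -0.101]), 'ft_torque': array([-0.007,  0.02 ,  0.022]), 'gripper_force': np.float64(0.0), 'finger_gap': np.float64(0.999)} 0.014
scene ['image', 'z_map', 'fov_y', 'cx', 'cy', 'extrinsics', 'T', 'f'] 507.8101892576023 327.2393508043272 204.42667582900617 [[0.825, 0.24, -0.511, -0.219], [-0.565, 0.345, -0.75, -1.33], [-0.004, 0.907, 0.42, 0.756], [0.0, 0.0, 0.0, 1.0]]
side ['image', 'z_map', 'fov_y', 'cx', 'cy', 'extrinsics', 'T', 'f'] 416.7604386008538 324.52871648279495 195.72743124845195 [[0.954, 0.133, -0.27, 0.225], [-0.301, 0.369, -0.88, -1.285], [-0.017, 0.92, 0.391, 0.604], [0.0, 0.0, 0.0, 1.0]]
wrist ['image', 'z_map', 'fov_y', 'cx', 'cy', 'mount', 'T', 'f'] 277.6028479703039 323.78751523260524 200.4438070538143 [[0.225, -0.93, -0.291, 0.067], [0.974, 0.214, 0.069, 0.625], [-0.002, -0.299, 0.954, 0.373], [0.0, 0.0, 0.0, 1.0]]
```

View pics/scene0.png

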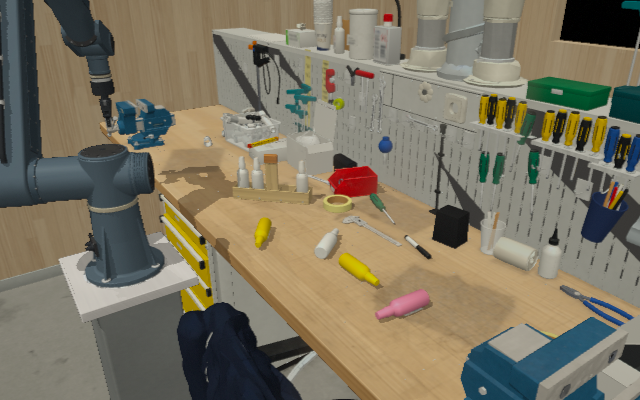

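View pics/side0.png

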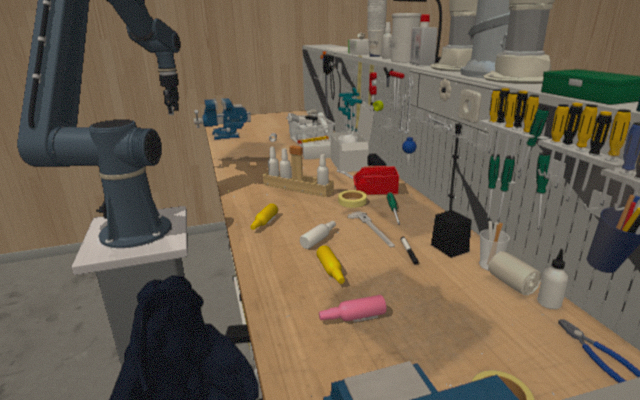

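View pics/wrist0.png

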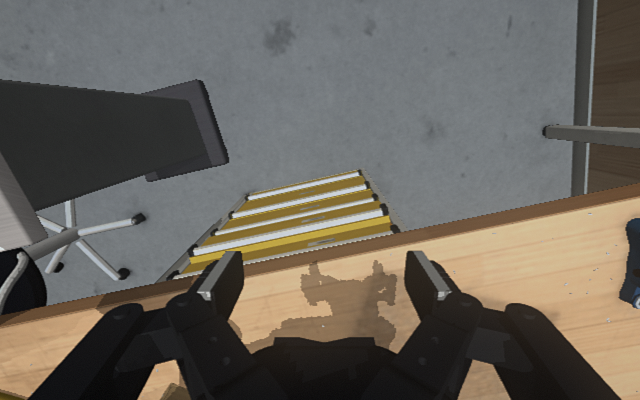

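The scene view shows the lying white bottle at about (327,243), cap toward (336,231), and the carrier at (272,185) with its bar at (271,165). The gap is between the bar and the right bottle (302,178). The side view has the bottle at (317,236) and the bar at (297,158).

Run:
```python
from h import *
for n,bb,bc in [("scene",(310,225,350,265),(228,145,320,210)),("side",(296,215,340,252),(255,125,340,200))]:
    d=snap(n);P=cloud(d);hsv=cv2.cvtColor(d["image"],cv2.COLOR_RGB2HSV)
    u0,v0,u1,v1=bb
    S=np.s_[v0:v1,u0:u1];m=(hsv[S][...,1]<60)&(hsv[S][...,2]>90)&(P[S][...,2]>0.004)&(P[S][...,2]<.06)
    q=P[S][m];c=q[:,:2].mean(0);w,V=np.linalg.eigh(np.cov((q[:,:2]-c).T));a=V[:,1]*np.sign(V[0,1]);
    t=(q[:,:2]-c)@a;s=(q[:,:2]-c)@V[:,0]
    print(n,"bottle",len(q),c,"axis",a,np.degrees(np.arctan2(a[1],a[0])),"t",np.percentile(t,[0,1,99,100]),"z",np.percentile(q[:,2],[1,50,98,100]))
    print(" ends",c+a*t.min(),c+a*t.max())
    u0,v0,u1,v1=bc;S=np.s_[v0:v1,u0:u1];q=P[S];h=hsv[S]
    wood=(h[...,1]>60)&(h[...,0]<25)
    # bar
    for nm,m in (("bar",wood&(q[...,2]>.135)&(q[...,2]<.18)),("walls",wood&(q[...,2]>.034)&(q[...,2]<.05)),("white",~wood&(h[...,2]>90)&(q[...,2]>.115)&(q[...,2]<.165))):
        k=q[m]; k=k[(np.abs(k[:,0]-np.median(k[:,0]))<.2)]
        print(nm,len(k),np.round(k.mean(0),4),"z",np.percentile(k[:,2],[1,50,99]).round(3))
        if len(k)>5:
            cc=k[:,:2].mean(0);w,V=np.linalg.eigh(np.cov((k[:,:2]-cc).T));tt=(k[:,:2]-cc)@V[:,1]
            print("  ax",V[:,1],"ext",cc+V[:,1]*tt.min(),cc+V[:,1]*tt.max())
    cv2.imwrite(f"pics/{n}z.png",cv2.resize(d["image"][v0:v1+70,u0-10:u1+40,::-1],None,fx=4,fy=4,interpolation=cv2.INTER_CUBIC))
```

```text
scene bottle 391 [ 0.50601516 -0.2605047 ] axis [0.82181701 0.56975153] 34.73290123106126 t [-0.04409371 -0.04180194  0.10068274  0.10979888] z [0.00598857 0.0329957  0.04333233 0.045317  ]
 ends [ 0.46977819 -0.28562716] [ 0.59624974 -0.19794662]
bar 143 [0.5636 0.1716 0.1547] z [0.136 0.155 0.17 ]
  ax [-0.66357708  0.74810792] ext [0.58011768 0.15300347] [0.49670447 0.2470424 ]
walls 454 [0.5679 0.1616 0.0411] z [0.034 0.041 0.049]
  ax [-0.66593837  0.74600676] ext [0.65540637 0.06362373] [0.39318149 0.35737693]
white 269 [0.619  0.2085 0.1312] z [0.115 0.128 0.154]
  ax [-0.98085234 -0.19475286] ext [0.83963818 0.25227623] [0.49138988 0.18312988]
side bottle 467 [ 0.51200773 -0.25869789] axis [0.82159054 0.57007806] 34.755668985944695 t [-0.04912955 -0.04574684  0.09360834  0.09911947] z [0.00688318 0.03123224 0.0434363  0.04563011]
 ends [ 0.47164336 -0.28670556] [ 0.59344335 -0.20219205]
bar 130 [0.5627 0.1737 0.155 ] z [0.135 0.156 0.171]
  ax [-0.66256887  0.749001  ] ext [0.57935745 0.15488971] [0.49260498 0.25295904]
walls 388 [0.5693 0.1617 0.0415] z [0.034 0.042 0.049]
  ax [-0.45563415  0.89016713] ext [0.62889102 0.04530835] [0.27214824 0.74227255]
white 254 [0.6394 0.2953 0.1294] z [0.115 0.126 0.153]
  ax [0.49116972 0.8710639 ] ext [0.54822814 0.13370053] [0.84384995 0.65797041]
```

>>> {"api": "drive_tool", "payload": {"plan": [[0,0,-0.03,0,0,7,1],[0,0,-0.03,0,0,7,1],[0,0,-0.03,0,0,7,1],[0,0,-0.03,0,0,7,1],[0,0,-0.03,0,0,7,1],[-0.04,0.002,0,0,0,0,1],[-0.04,0.002,0,0,0,0,1],[-0.04,0.002,0,0,0,0,1],[-0.04,0.002,0,0,0,0,1],[-0.04,0.002,0,0,0,0,1]]}}

```text
t: 1.25
tcp_pos: [0.2825, 0.4658, 0.3953]
tool_rot: [0.407, 0.914, 0.0, 0.0]
force: [1.2, 0.4, 0.4]
finger_gap: 1.004
gripper_force: 0.0
```

>>> {"api": "drive_tool", "payload": {"plan": [[-0.04,0.002,0,0,0,0,1],[-0.04,0.002,0,0,0,0,1],[-0.04,0.002,0,0,0,0,1],[-0.04,0.002,0,0,0,0,1],[-0.04,0.002,0,0,0,0,1],[-0.04,0.002,0,0,0,0,1],[-0.04,0.002,0,0,0,0,1],[-0.04,0.002,0,0,0,0,1],[-0.04,0.002,0,0,0,0,1],[-0.04,0,0,0,0,0,1]]}}

```text
t: 2.25
tcp_pos: [0.5638, 0.1806, 0.3952]
tool_rot: [0.407, 0.914, 0.0, -0.0]
force: [0.8, 0.5, -0.1]
finger_gap: 1.001
gripper_force: 0.0
```

>>> {"api": "drive_tool", "payload": {"plan": [[-0.04,0,0,0,0,0,1],[-0.04,0,0,0,0,0,1],[-0.04,0,0,0,0,0,1],[0,0,0,0,0,0,1],[0,0,0,0,0,0,1]]}}

```text
t: 2.75
tcp_pos: [0.6432, 0.0919, 0.3944]
tool_rot: [0.408, 0.913, -0.0, -0.001]
force: [-0.4, 0.8, 0.7]
finger_gap: 1.001
gripper_force: 0.0
```

Run:
```python
from h import *
s=manip.sense();print(s["t"],np.round(s["q"],3),np.round(s["tcp_pos"],4),s["tool_rot"])
d=snap("wrist");save(d,"wrist1");np.save("w1.npy",d["z_map"]);print(np.round(d["T"],4).tolist())
# obstacles: height map from scene near carrier & bottle
P=np.vstack([cloud(snap(n)).reshape(-1,3) for n in("scene","side")])
for x in np.arange(.42,.96,.06):
    print(round(x,2),[ (int(1000*np.percentile(k,98)) if len(k:=P[(abs(P[:,0]-x)<.03)&(abs(P[:,1]-y)<.03)&(P[:,2]<.6),2])>2 else -1) for y in np.arange(-.36,.49,.06)])
```

```text
2.75 [-0.03   0.445  1.161  0.     1.538 -0.761] [0.6432 0.0919 0.3944] [ 4.07536513e-01  9.13188430e-01 -1.13459143e-04 -9.32097673e-04]
[[0.7441, -0.6379, -0.1985, 0.5932], [0.668, 0.7102, 0.2222, 0.1484], [-0.0007, -0.2979, 0.9546, 0.5231], [0.0, 0.0, 0.0, 1.0]]
0.42 [3, 3, 3, 3, 33, 43, 43, 4, 4, 4, 17, 4, 5, 5, 5]
0.48 [42, 42, 43, 3, 4, 4, 4, 4, 4, 57, 144, 47, 4, 4, 5]
0.54 [42, 26, 43, 32, 3, 3, 4, 4, 44, 167, 149, -1, 1, 4, 5]
0.6 [3, 3, 26, 32, 3, 4, 4, 594, 582, 168, -547, 3, 4, 4, 2]
0.66 [3, 3, 3, 4, 8, 27, 27, 596, 498, 42, 1, 5, 4, 5, 36]
0.72 [15, 7, 7, 9, 9, 27, 27, 26, 493, 3, 4, 5, 4, 4, 63]
0.78 [15, 4, 7, 10, 4, 25, 75, 65, 63, 6, 10, 128, 127, 124, 123]
0.84 [101, 3, 3, 13, 30, 33, 76, -1, 77, 6, 117, 150, 158, 156, 129]
0.9 [352, 2, 4, 4, 3, 4, 200, 77, 83, 85, 118, 260, 258, 242, 311]
0.96 [435, 435, 435, 434, 435, 434, 434, 435, 435, 436, 436, 434, 436, 438, 439]
```

View pics/wrist1.png

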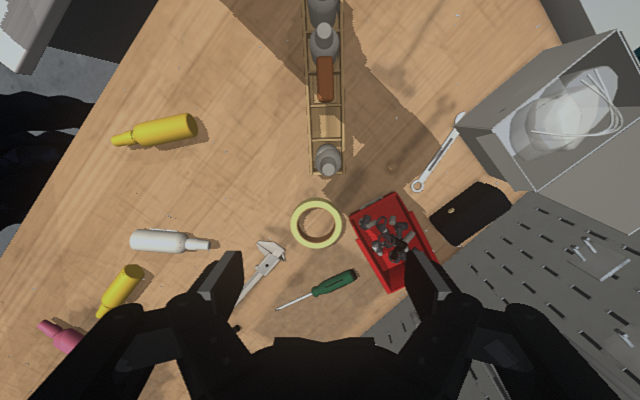

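The wrist picture shows the bar at (325,80), the empty bay at (327,125), bottle 3 at (328,160), and the lying bottle from (131,240) to its cap at (211,244). The tape is at (316,224) and the calliper at (262,270).

```bash
cat >> h.py <<'E'
def meas(d):
    h=cv2.cvtColor(d["image"],cv2.COLOR_RGB2HSV);P=cloud(d);Z=P[...,2];out={}
    def big(m):
        m=cv2.morphologyEx(m.astype(np.uint8),cv2.MORPH_OPEN,np.ones((2,2)))
        n,l,st,c=cv2.connectedComponentsWithStats(m);i=1+np.argmax(st[1:,4]);return (l==i)
    def ax(m,z):
        v,u=np.nonzero(m);q=np.array([onz(d,a,b,z)[:2] for a,b in zip(u,v)])
        r=cv2.minAreaRect(q.astype(np.float32)*1000);b=cv2.boxPoints(r)/1000
        e=[b[1]-b[0],b[2]-b[1]];e=max(e,key=np.linalg.norm);e/=np.linalg.norm(e)
        return b.mean(0),np.degrees(np.arctan2(e[1],e[0])),sorted(r[1]),q
    near=(np.hypot(P[...,0]-.567,P[...,1]-.172)<.2)
    m=big(near&(Z>.158)&(Z<.175)&(h[...,1]>80));c,a,sz,_=ax(m,.168);print("bar",c,a,sz,"z",np.median(Z[m]))
    m=big(near&(Z>.034)&(Z<.052)&(h[...,1]>50));c,a,sz,_=ax(m,.042);print("walls",c,a,sz,"z",np.median(Z[m]))
    m=big((np.hypot(P[...,0]-.535,P[...,1]-.24)<.13)&(h[...,1]<50)&(h[...,2]>110)&(Z>.006)&(Z<.06)) if 0 else big((np.hypot(P[...,0]-.535,P[...,1]+.24)<.13)&(h[...,1]<50)&(h[...,2]>110)&(Z>.006)&(Z<.06))
    c,a,sz,q=ax(m,.021);e=np.array([np.cos(np.radians(a)),np.sin(np.radians(a))]);e*=np.sign(e[0]);
    t=(q-c)@e;n=np.array([-e[1],e[0]]);
    # axis by slices
    tb=np.linspace(t.min()+.004,t.max()-.004,14);mid=[];wd=[]
    for x in tb:
        s=(q-c)@n;k=s[abs(t-x)<.004];mid.append((k.min()+k.max())/2);wd.append(np.ptp(k))
    sl,ic=np.polyfit(tb,mid,1);e2=e+sl*n;e2/=np.linalg.norm(e2)
    print("bottle c",c,a,sz,"axis deg",np.degrees(np.arctan2(e2[1],e2[0])),"base",c+t.min()*e+(ic+sl*t.min())*n,"cap",c+t.max()*e+(ic+sl*t.max())*n,"top z",np.percentile(Z[m],98));print(np.round(np.array(wd)*1000))
E
python3 - <<'E'
from h import *
meas(snap("wrist"))
d=snap("wrist")
# standing caps in the wrist view
P=cloud(d);h=cv2.cvtColor(d["image"],cv2.COLOR_RGB2HSV)
m=((P[...,2]>.14)&(P[...,2]<.158)&(h[...,1]<60)&(np.hypot(P[...,0]-.567,P[...,1]-.172)<.2)).astype(np.uint8)
n,l,st,c=cv2.connectedComponentsWithStats(m)
for i in range(1,n):
    if st[i,4]>5: print(c[i],st[i,4],np.median(P[l==i],0))
E
```

```text
bar [0.56904876 0.17761247] -47.33812 [19.041969299316406, 49.39030456542969] z 0.16763995053740394
walls [0.56488967 0.16336007] -45.99506 [35.2646369934082, 267.037841796875] z 0.043581809659414994
bottle c [ 0.527626   -0.23940134] 37.479256 [46.953983306884766, 155.70144653320312] axis deg 38.12750358994122 base [ 0.46692355 -0.28817729] cap [ 0.58941216 -0.19203898] top z 0.04237691735196174
[31. 44. 44. 46. 46. 44. 46. 44. 44. 38. 25. 25. 21. 18.]
[323.27667984  34.19367589] 253 [0.53128691 0.2165821  0.15072659]
[326.94409938 169.34161491] 161 [0.64368475 0.09925526 0.15095585]
```

>>> {"api": "drive_tool", "payload": {"plan": [[0,0,0,0,0,8,1],[0,0,0,0,0,8,1],[0,0,0,0,0,8,1],[0,0,0,0,0,8,1],[0,0,0,0,0,8,1],[0,0,0,0,0,8,1],[0,0,0,0,0,8,1],[0,0,0,0,0,8,1],[0,0,0,0,0,8,1],[0,0,0,0,0,8,1]]}}

```text
t: 4.0
tcp_pos: [0.6426, 0.0938, 0.3958]
tool_rot: [0.9, 0.437, 0.0, 0.0]
force: [-0.5, -0.0, 0.9]
finger_gap: 0.994
gripper_force: 0.0
```

>>> {"api": "drive_tool", "payload": {"plan": [[0,0,0,0,0,8,1],[0,0,0,0,0,7.5,1],[-0.03,0.025,0.01,0,0,0,1],[-0.03,0.025,0.01,0,0,0,1],[-0.03,0.025,0.01,0,0,0,1],[-0.03,0.025,0.01,0,0,0,1],[-0.03,0.025,0.01,0,0,0,1],[-0.03,0.025,0.01,0,0,0,1],[-0.03,0.025,0.01,0,0,0,1],[-0.015,0.02,0.024,0,0,0,1]]}}

```text
t: 5.0
tcp_pos: [0.5784, -0.2, 0.3035]
tool_rot: [0.95, 0.313, 0.002, 0.002]
force: [0.7, -0.5, 0.9]
finger_gap: 1.002
gripper_force: 0.0
```

>>> {"api": "drive_tool", "payload": {"plan": [[0,0,0,0,0,0,1],[0,0,0,0,0,0,1],[0,0,0,0,0,0,1]]}}

```text
t: 5.3
tcp_pos: [0.5788, -0.1966, 0.3024]
tool_rot: [0.949, 0.314, 0.001, 0.0]
force: [-1.1, -0.9, -0.1]
finger_gap: 0.998
gripper_force: 0.0
```

Run:
```python
from h import *
s=manip.sense();print(s["t"],np.round(s["q"],3),np.round(s["tcp_pos"],4),s["tool_rot"])
d=snap("wrist");save(d,"wrist2")
try: meas(d)
except Exception as e: print(e)
P=cloud(d);h=cv2.cvtColor(d["image"],cv2.COLOR_RGB2HSV)
m=((h[...,1]<50)&(h[...,2]>110)&(np.hypot(P[...,0]-.53,P[...,1]+.24)<.13)&(P[...,2]>.033)&(P[...,2]<.06))
q=P[m];c=q[:,:2].mean(0);w,V=np.linalg.eigh(np.cov((q[:,:2]-c).T));print(c,V[:,1],np.degrees(np.arctan2(V[1,1],V[0,1])))
```

```text
5.3 [-5.100e-01  4.510e-01  1.402e+00  1.000e-03  1.288e+00  4.220e-01] [ 0.5788 -0.1966  0.3024] [9.49421240e-01 3.14004410e-01 6.51501348e-04 3.39982794e-04]
attempt to get argmax of an empty sequence
[ 0.51485159 -0.24638085] [-0.80145326 -0.59805742] -143.26910322792804
```

View pics/wrist2.png

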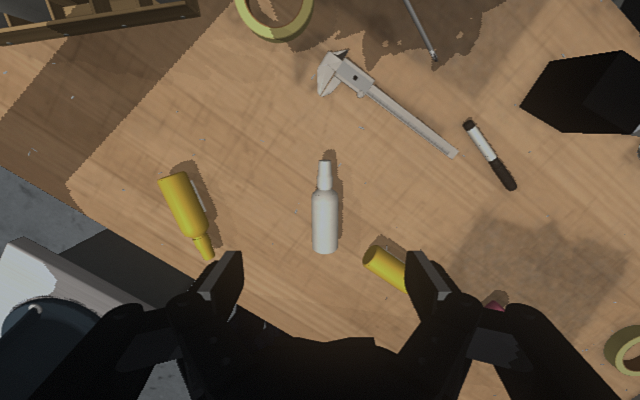

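Bottle now lies on the image vertical, base at (324,253), cap tip at (323,160). The calliper jaws (330,70) are about 8 cm beyond the cap.

```bash
cat >> h.py <<'E'
def to(p,s=None):
    s=s or manip.sense();M=R.from_quat(s["tool_rot"]).as_matrix()
    return np.round(M.T@(np.array(p)-s["tcp_pos"]),4)
E
python3 - <<'E'
from h import *
d=snap("wrist");P=cloud(d);h=cv2.cvtColor(d["image"],cv2.COLOR_RGB2HSV)
m=(h[...,1]<45)&(h[...,2]>110)&(np.hypot(P[...,0]-.53,P[...,1]+.24)<.13)&(P[...,2]>.006)
m=m.astype(np.uint8);n,l,st,c=cv2.connectedComponentsWithStats(m);i=1+np.argmax(st[1:,4]);print(st[i])
l=(l==i);rows=np.nonzero(l.any(1))[0]
mid=[(np.nonzero(l[r])[0][[0,-1]].mean(),r,np.ptp(np.nonzero(l[r])[0])) for r in rows]
print([(a,int(b),int(w)) for a,b,w in mid[::10]],mid[-1])
pts=np.array([onz(d,a,b,.021)[:2] for a,b,_ in mid[3:-3]])
k=pts.mean(0);V=np.linalg.svd(pts-k)[2][0];V*=np.sign(V[0]);print("axis",V,np.degrees(np.arctan2(V[1],V[0])),k)
tip=onz(d,mid[0][0],rows[0],.021)[:2]; tip=k+V*((tip-k)@V)
b1=onz(d,mid[-1][0],rows[-1],.035)[:2]; print("tip",tip,"base(top edge)",b1,"len",(tip-b1)@V)
body=cv2.mean
zz=np.array([P[r,int(a),2] for a,r,w in mid]);print("top z",np.round(zz[::8],3))
g=tip-V*.018;print("grasp",g,"above move",to([*g,.24]), "to",to([*g,.021]))
E
```

```text
[ 312  161   25   93 1897]
[(np.float64(324.0), 161, 10), (np.float64(324.0), 171, 12), (np.float64(324.0), 181, 14), (np.float64(323.5), 191, 15), (np.float64(324.0), 201, 24), (np.float64(324.0), 211, 24), (np.float64(324.0), 221, 24), (np.float64(324.0), 231, 24), (np.float64(324.5), 241, 23), (np.float64(324.0), 251, 18)] (np.float64(324.5), np.int64(253), np.int64(9))
axis [0.80091377 0.59877971] 36.78255056731401 [ 0.52925058 -0.23553815]
tip [ 0.58784225 -0.1917338 ] base(top edge) [ 0.4724912  -0.27861991] len 0.14441188433780874
top z [0.03  0.031 0.031 0.033 0.034 0.041 0.042 0.04  0.042 0.041 0.041 0.041]
grasp [ 0.57342581 -0.20251184] above move [-0.0081  0.0014  0.0625] to [-0.0083  0.001   0.2815]
```

>>> {"api": "drive_tool", "payload": {"plan": [[0,0,0,0,-7.5,0,1],[0,0,0,0,-7.5,0,1],[0,0,0,0,-7.5,0,1],[0,0,0,0,-7.5,0,1],[0,0,0,0,-7.5,0,1],[0,0,0,0,-7.5,0,1],[0,0,0,0,0,0,1],[0,0,0,0,0,0,1]]}}

```text
t: 6.2
tcp_pos: [0.5788, -0.1968, 0.301]
tool_rot: [0.877, 0.29, -0.362, 0.12]
force: [-1.3, -0.2, -0.0]
finger_gap: 0.998
gripper_force: 0.0
```

Run:
```python
from h import *
s=manip.sense();print(np.round(s["q"],3),np.round(s["tcp_pos"],4));print(R.from_quat(s["tool_rot"]).as_matrix().round(3))
print(to([.5734,-.2025,.06]),to([.5734,-.2025,.021]))
```

```text
[-0.255  0.72   1.122 -0.602  1.809  0.687] [ 0.5788 -0.1968  0.301 ]
[[ 0.569  0.596 -0.567]
 [ 0.423 -0.803 -0.421]
 [-0.706 -0.    -0.708]]
[0.1646 0.0015 0.1762] [0.1922 0.0015 0.2039]
```

>>> {"api": "drive_tool", "payload": {"plan": [[0.0275,0,0.029,0,0,0,1],[0.0275,0,0.029,0,0,0,1],[0.0275,0,0.029,0,0,0,1],[0.0275,0.001,0.029,0,0,0,1],[0.0275,0,0.029,0,0,0,1],[0.0275,0,0.031,0,0,0,1],[0.007,0,0.007,0,0,0,1],[0.007,0,0.007,0,0,0,1],[0,0,0,0,0,0,1],[0,0,0,0,0,0,1]]}}

```text
t: 7.2
tcp_pos: [0.574, -0.2038, 0.0426]
tool_rot: [0.878, 0.289, -0.362, 0.121]
force: [-0.7, -0.1, -0.4]
finger_gap: 1.001
gripper_force: 0.0
```

Run:
```python
from h import *
s=manip.sense();print(np.round(s["q"],3),np.round(s["tcp_pos"],4),to([.5734,-.2025,.021]));d=snap("wrist");save(d,"wrist3")
```

```text
[-0.266  1.022  1.241 -0.593  1.453  0.919] [ 0.574  -0.2038  0.0426] [ 0.0155 -0.0015  0.0151]
```

View pics/wrist3.png

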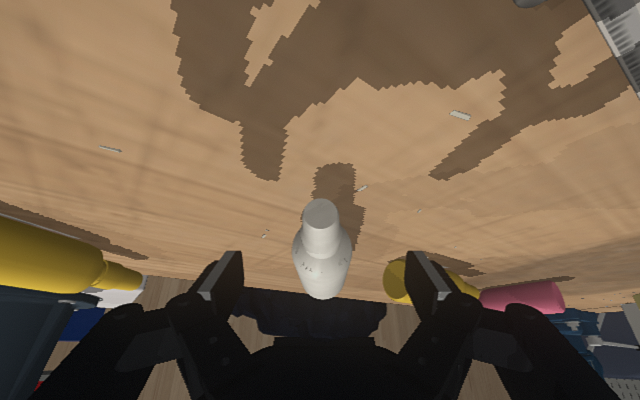

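Bottle centred between the open fingers, cap at (322,215); nothing else is in the fingers' way.

>>> {"api": "drive_tool", "payload": {"plan": [[0.0075,-0.0015,0.0075,0,0,0,1],[0.0075,0,0.0075,0,0,0,1],[0,0,0,0,0,0,1],[0,0,0,0,0,0,0.2],[0,0,0,0,0,0,-1],[0,0,0,0,0,0,-1],[0,0,0,0,0,0,-1],[0,0,0,0,0,0,-1],[0,0,0,0,0,0,-1],[0,0,0,0,0,0,-1]], "newtons": 40}}

```text
t: 8.25
tcp_pos: [0.5719, -0.2022, 0.0194]
tool_rot: [0.877, 0.289, -0.363, 0.12]
force: [0.8, 0.8, 0.7]
finger_gap: 0.247
gripper_force: 38.8
```

>>> {"api": "drive_tool", "payload": {"plan": [[0,0,0,0,0,0,-1],[0,0,0,0,0,0,-1],[0,0,0,0,0,0,-1]]}}

```text
t: 8.55
tcp_pos: [0.5719, -0.2022, 0.0193]
tool_rot: [0.877, 0.289, -0.363, 0.12]
force: [0.3, -0.4, 1.4]
finger_gap: 0.25
gripper_force: 38.9
```

>>> {"api": "drive_tool", "payload": {"plan": [[-0.015,0,-0.015,0,0,0,-1],[-0.03,0,-0.03,0,0,0,-1],[-0.03,0,-0.03,0,0,0,-1],[-0.03,0,-0.03,0,0,0,-1],[-0.03,0,-0.03,0,0,0,-1],[-0.03,0,-0.03,0,0,0,-1],[-0.03,0,-0.03,0,0,0,-1],[-0.03,0,-0.03,0,0,0,-1],[0,0,0,0,7.5,0,-1],[0,0,0,0,7.5,0,-1]]}}

```text
t: 9.55
tcp_pos: [0.5729, -0.2011, 0.338]
tool_rot: [0.918, 0.303, -0.242, 0.081]
force: [0.6, -1.0, -1.0]
finger_gap: 0.248
gripper_force: 39.1
```

>>> {"api": "drive_tool", "payload": {"plan": [[0,0,0,0,7.5,0,-1],[0,0,0,0,7.5,0,-1],[0,0,0,0,7.5,0,-1],[0,0,0,0,7.5,0,-1],[0,0,0,0,0,-8,-1],[0,0,0,0,0,-8,-1],[0,0,0,0,0,-8,-1],[0,0,0,0,0,-8,-1],[0,0,0,0,0,-8,-1],[0,0,0,0,0,-8,-1]]}}

```text
t: 10.55
tcp_pos: [0.5711, -0.2017, 0.3366]
tool_rot: [0.738, 0.674, -0.0, -0.001]
force: [0.8, 0.1, -0.6]
finger_gap: 0.248
gripper_force: 39.1
```

>>> {"api": "drive_tool", "payload": {"plan": [[0,0,0,0,0,-8,-1],[0,0,0,0,0,-8,-1],[0,0,0,0,0,-8,-1],[0,0,0,0,0,-8,-1],[0,0,0,0,0,-8,-1],[0,0,0,0,0,-8,-1],[0,0,0,0,0,-8,-1],[0,0,0,0,0,-8,-1],[0,0,0,0,0,-8,-1],[0,0,0,0,0,0,-1]]}}

```text
t: 11.55
tcp_pos: [0.5711, -0.2017, 0.3366]
tool_rot: [0.204, 0.979, 0.0, -0.001]
force: [0.3, 0.3, -0.7]
finger_gap: 0.248
gripper_force: 39.1
```

Run:
```python
from h import *
s=manip.sense();print(np.round(s["q"],3),np.round(s["tcp_pos"],4),s["finger_gap"],s["gripper_force"]);print(R.from_quat(s["tool_rot"]).as_matrix().round(3))
print(to([.6075,.136,.35]))
```

```text
[-0.524  0.414  1.366  0.     1.363 -1.684] [ 0.5711 -0.2017  0.3366] 0.24796559554242015 39.09243595087901
[[-0.917  0.399 -0.002]
 [ 0.399  0.917  0.001]
 [ 0.002  0.    -1.   ]]
[ 0.1014  0.3242 -0.013 ]
```

>>> {"api": "drive_tool", "payload": {"plan": [[0.01,0.0325,-0.002,0,0,0,-1],[0.01,0.0325,-0.002,0,0,0,-1],[0.01,0.0325,-0.002,0,0,0,-1],[0.01,0.0325,-0.002,0,0,0,-1],[0.01,0.0325,-0.002,0,0,0,-1],[0.01,0.0325,-0.002,0,0,0,-1],[0.01,0.0325,-0.001,0,0,0,-1],[0.01,0.0325,0,0,0,0,-1],[0.01,0.0325,0,0,0,0,-1],[0.011,0.0315,0,0,0,0,-1]]}}

```text
t: 12.55
tcp_pos: [0.6079, 0.1367, 0.3499]
tool_rot: [0.205, 0.979, -0.0, -0.001]
force: [0.4, 0.6, -0.9]
finger_gap: 0.25
gripper_force: 39.3
```

>>> {"api": "drive_tool", "payload": {"plan": [[0,0,0,0,0,-8.25,-1],[0,0,0,0,0,-8.25,-1],[0,0,0,0,0,-8.25,-1],[0,0,0,0,0,-8.25,-1],[0,0,0,0,0,-8.25,-1],[0,0,0,0,0,-8.25,-1],[0,0,0,0,0,-8.25,-1],[0,0,0,0,0,-8.25,-1],[0,0,0,0,0,0,-1],[0,0,0,0,0,0,-1]]}}

```text
t: 13.55
tcp_pos: [0.608, 0.1352, 0.35]
tool_rot: [-0.36, 0.933, 0.0, -0.0]
force: [0.1, 0.4, -0.3]
finger_gap: 0.249
gripper_force: 39.3
```

Run:
```python
from h import *
s=manip.sense();print(np.round(s["q"],3),np.round(s["tcp_pos"],4),s["finger_gap"],s["gripper_force"]);M=R.from_quat(s["tool_rot"]).as_matrix();print(M.round(3),np.degrees(np.arctan2(M[1,0],M[0,0])))
```

```text
[ 0.04   0.43   1.303 -0.     1.409 -2.268] [0.608  0.1352 0.35  ] 0.24920581076417994 39.298159506870434
[[-0.74  -0.672 -0.001]
 [-0.672  0.74  -0.   ]
 [ 0.001  0.001 -1.   ]] -137.76270023070035
```

>>> {"api": "drive_tool", "payload": {"plan": [[0,0,0,0,7.5,0,-1],[0,0,0,0,7.5,0,-1],[0,0,0,0,7.5,0,-1],[0,0,0,0,7.5,0,-1],[0,0,0,0,7.5,0,-1],[0,0,0,0,7.5,0,-1],[0,0,0,0,0,0,-1],[0,0,0,0,0,0,-1]]}}

```text
t: 14.35
tcp_pos: [0.6084, 0.1355, 0.349]
tool_rot: [-0.335, 0.861, -0.139, -0.356]
force: [0.1, -0.2, -1.0]
finger_gap: 0.248
gripper_force: 39.2
```

Run:
```python
from h import *
s=manip.sense();print(np.round(s["q"],3),np.round(s["tcp_pos"],4),s["finger_gap"],s["gripper_force"]);M=R.from_quat(s["tool_rot"]).as_matrix();print(M.round(3))
for n in("scene","side"):
    d=snap(n);P=cloud(d);h=cv2.cvtColor(d["image"],cv2.COLOR_RGB2HSV)
    m=(np.hypot(P[...,0]-.605,P[...,1]-.138)<.06)&(P[...,2]>.19)&(P[...,2]<.325)&(h[...,1]<60)&(h[...,2]>110)
    q=P[m];print(n,m.sum(),"zmin",np.percentile(q[:,2],[0,1,3,99]) if len(q) else 0)
    for z in(.22,.24,.26,.28,.3):
        k=q[abs(q[:,2]-z)<.01]
        if len(k)>5: print(z,len(k),k.mean(0).round(4),k.min(0).round(3),k.max(0).round(3))
    v,u=np.mgrid[:400,:640]
    if n=="scene": cv2.imwrite("pics/sc1.png",cv2.resize(np.hstack([d["image"][70:220,200:350,::-1]]),(600,600),interpolation=cv2.INTER_CUBIC))
```

```text
[ 0.205  0.779  0.868 -0.448  2.155 -2.228] [0.6084 0.1355 0.349 ] 0.2481638428863251 39.20250539900735
[[-0.522 -0.675 -0.521]
 [-0.478  0.738 -0.477]
 [ 0.707 -0.    -0.708]]
scene 350 zmin [0.22336426 0.22528975 0.22800721 0.32354322]
0.22 20 [0.604  0.1234 0.2273] [0.589 0.113 0.223] [0.626 0.144 0.23 ]
0.24 73 [0.6035 0.1226 0.2408] [0.588 0.109 0.23 ] [0.631 0.143 0.25 ]
0.26 66 [0.6007 0.1204 0.2607] [0.587 0.105 0.25 ] [0.622 0.142 0.269]
0.28 68 [0.6013 0.1201 0.2806] [0.583 0.101 0.27 ] [0.625 0.143 0.29 ]
0.3 66 [0.6029 0.1213 0.2996] [0.588 0.108 0.29 ] [0.625 0.141 0.309]
side 292 zmin [0.22615035 0.22942547 0.23106278 0.32351012]
0.22 6 [0.6053 0.1219 0.2285] [0.589 0.118 0.226] [0.619 0.126 0.23 ]
0.24 56 [0.6028 0.1202 0.2397] [0.586 0.107 0.23 ] [0.623 0.136 0.249]
0.26 61 [0.6021 0.1193 0.2594] [0.583 0.107 0.25 ] [0.625 0.133 0.269]
0.28 58 [0.6028 0.1196 0.2796] [0.583 0.107 0.27 ] [0.624 0.133 0.29 ]
0.3 64 [0.604  0.1195 0.2991] [0.584 0.104 0.29 ] [0.626 0.131 0.308]
```

View pics/sc1.png

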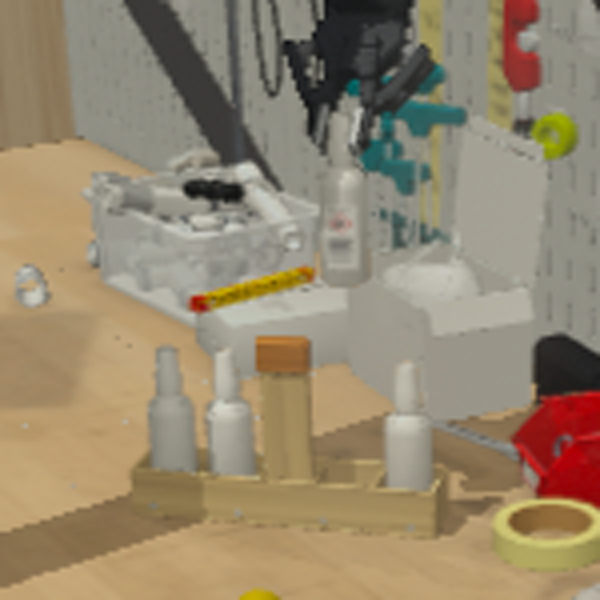

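The bottle hangs upright in the gripper over the empty bay; carrier with three bottles undisturbed, bay gap around (350,470) in the crop.

>>> {"api": "drive_tool", "payload": {"plan": [[-0.013,0.001,0.013,0,0,0,-1],[-0.013,0,0.013,0,0,0,-1],[-0.013,0,0.013,0,0,0,-1],[-0.013,0,0.013,0,0,0,-1],[-0.013,0,0.013,0,0,0,-1],[-0.013,0,0.013,0,0,0,-1],[-0.013,0,0.013,0,0,0,-1],[-0.013,0,0.013,0,0,0,-1],[0,0,0,0,0,0,-1],[0,0,0,0,0,0,-1]]}}

```text
t: 15.45
tcp_pos: [0.6075, 0.136, 0.2027]
tool_rot: [-0.335, 0.861, -0.139, -0.357]
force: [-0.0, -0.6, -0.6]
finger_gap: 0.25
gripper_force: 39.2
```

Run:
```python
from h import *
s=manip.sense();print(np.round(s["q"],3),np.round(s["tcp_pos"],4),to([.6075,.1362,.14]),s["force"])
d=snap("wrist");a=d["image"][:,:,::-1]
b=snap("scene")["image"][120:220,200:350,::-1]
cv2.imwrite("pics/c2.png",np.vstack([cv2.resize(a[60:400,140:500],(540,510))[:330],cv2.resize(b,(540,270),interpolation=cv2.INTER_CUBIC)]))
```

```text
[ 0.206  0.903  1.001 -0.395  1.923 -2.111] [0.6075 0.136  0.2027] [-0.0445  0.0001  0.0442] [-0.01149115 -0.56973123 -0.62737991]
```

View pics/c2.png

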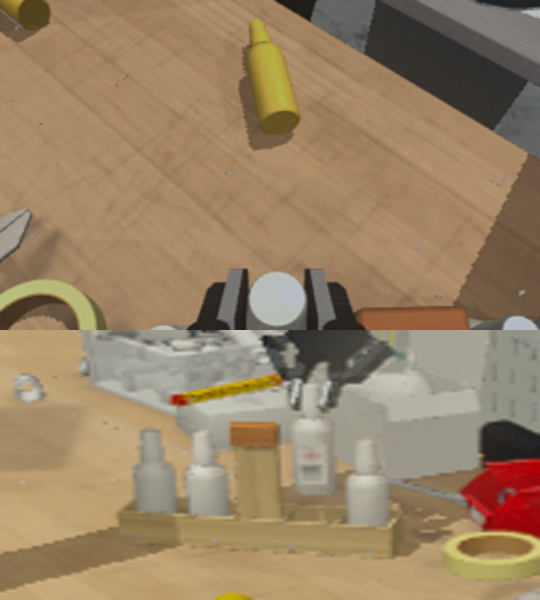

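The bottle sits over the bay with clearance to the bar (410,315) and bottle 3's cap on either side; lower it.

>>> {"api": "drive_tool", "payload": {"plan": [[-0.0085,0,0.0085,0,0,0,-1],[-0.0085,0,0.0085,0,0,0,-1],[-0.0085,0,0.0085,0,0,0,-1],[-0.0085,0,0.0085,0,0,0,-1],[-0.0085,0,0.0085,0,0,0,-1],[-0.002,0,0.002,0,0,0,-1],[-0.002,0,0.002,0,0,0,-1],[0,0,0,0,0,0,-1],[0,0,0,0,0,0,-1]]}}

```text
t: 16.45
tcp_pos: [0.6079, 0.1361, 0.138]
tool_rot: [-0.335, 0.861, -0.139, -0.356]
force: [0.1, -0.1, -0.6]
finger_gap: 0.251
gripper_force: 39.2
```

>>> {"api": "drive_tool", "payload": {"plan": [[-0.0014,0,0.0014,0,0,0,-1],[0,0,0,0,0,0,-1]]}}

```text
t: 16.65
tcp_pos: [0.6077, 0.1361, 0.1358]
tool_rot: [-0.335, 0.861, -0.139, -0.356]
force: [-0.0, 0.1, -0.3]
finger_gap: 0.252
gripper_force: 39.2
```

Run:
```python
from h import *
for n in("scene","side"):
    d=snap(n);P=cloud(d);h=cv2.cvtColor(d["image"],cv2.COLOR_RGB2HSV)
    q=P[(h[...,1]<60)&(h[...,2]>100)&(P[...,2]>.05)&(P[...,2]<.135)]
    # shoulder heights of the two neighbours: highest point where surface is wide
    for c in((.607,.136),(.6437,.0975),(.532,.215)):
        k=q[np.hypot(q[:,0]-c[0],q[:,1]-c[1])<.03]; r=np.hypot(k[:,0]-c[0],k[:,1]-c[1])
        print(n,c,[(z,round(float(np.ptp(k[abs(k[:,2]-z/1000)<.0025][:,0])*1000))) for z in range(96,132,4) if (abs(k[:,2]-z/1000)<.0025).sum()>2], k[k[:,2]<.1].mean(0).round(4) )
```

```text
scene (0.607, 0.136) [(96, 29), (100, 36), (104, 34), (108, 29), (112, 18), (116, 16), (120, 16), (124, 15), (128, 23)] [0.6006 0.1216 0.0753]
scene (0.6437, 0.0975) [(96, 33), (100, 37), (104, 34), (108, 25), (112, 22), (116, 22), (120, 21), (124, 21), (128, 22)] [0.637  0.0845 0.076 ]
scene (0.532, 0.215) [(96, 35), (100, 38), (104, 39), (108, 25), (112, 15), (116, 16), (120, 17), (124, 15), (128, 21)] [0.5234 0.2021 0.0753]
side (0.607, 0.136) [(96, 36), (100, 35), (104, 35), (108, 28), (112, 23), (116, 16), (120, 13), (124, 13), (128, 12)] [0.602  0.1211 0.0758]
side (0.6437, 0.0975) [(96, 35), (100, 30), (104, 31), (108, 26), (112, 22), (116, 18), (120, 18), (124, 19), (128, 17)] [0.6377 0.0842 0.0753]
side (0.532, 0.215) [(96, 34), (100, 29), (104, 32), (108, 23), (112, 19), (116, 16), (120, 16), (124, 14), (128, 16)] [0.5255 0.2032 0.0753]
```

>>> {"api": "drive_tool", "payload": {"plan": [[-0.001,0,0.001,0,0,0,-1],[0,0,0,0,0,0,-1]]}}

```text
t: 16.95
tcp_pos: [0.6075, 0.136, 0.134]
tool_rot: [-0.335, 0.861, -0.139, -0.357]
force: [-0.4, 0.0, -0.5]
finger_gap: 0.252
gripper_force: 39.2
```

>>> {"api": "drive_tool", "payload": {"plan": [[-0.001,0,0.001,0,0,0,-1],[0,0,0,0,0,0,-1]]}}

```text
t: 17.15
tcp_pos: [0.6075, 0.136, 0.1325]
tool_rot: [-0.335, 0.861, -0.139, -0.357]
force: [-0.5, -0.8, -1.5]
finger_gap: 0.248
gripper_force: 39.2
```

>>> {"api": "drive_tool", "payload": {"plan": [[-0.001,0,0.001,0,0,0,-1],[0,0,0,0,0,0,-1]]}}

```text
t: 17.35
tcp_pos: [0.6075, 0.1359, 0.1315]
tool_rot: [-0.335, 0.861, -0.139, -0.357]
force: [0.6, -0.6, 1.3]
finger_gap: 0.247
gripper_force: 39.3
```

>>> {"api": "drive_tool", "payload": {"plan": [[-0.001,0,0.001,0,0,0,-1],[0,0,0,0,0,0,-1]]}}

```text
t: 17.55
tcp_pos: [0.6075, 0.1358, 0.1315]
tool_rot: [-0.334, 0.861, -0.139, -0.357]
force: [-0.4, -0.3, 4.7]
finger_gap: 0.246
gripper_force: 39.7
```

>>> {"api": "drive_tool", "payload": {"plan": [[-0.001,0,0.001,0,0,0,-1],[0,0,0,0,0,0,-1]]}}

```text
t: 17.75
tcp_pos: [0.6075, 0.1357, 0.1314]
tool_rot: [-0.334, 0.861, -0.14, -0.357]
force: [-1.3, 0.4, 9.6]
finger_gap: 0.246
gripper_force: 40.2
```

Floor contact (10 N up). Relieve, open a little, and back out along the tool.

>>> {"api": "drive_tool", "payload": {"plan": [[0.0015,0,-0.0015,0,0,0,-1],[0,0,0,0,0,0,-0.4],[0,0,0,0,0,0,-0.3],[0,0,0,0,0,0,-0.22],[0,0,0,0,0,0,-0.22],[0,0,0,0,0,0,-0.22],[0,0,0,0,0,0,-0.22]]}}

```text
t: 18.45
tcp_pos: [0.6076, 0.136, 0.1304]
tool_rot: [-0.335, 0.861, -0.139, -0.357]
force: [0.3, -0.6, -0.3]
finger_gap: 0.392
gripper_force: 0.0
```

>>> {"api": "drive_tool", "payload": {"plan": [[0,0,-0.005,0,0,0,-0.22],[0,0,-0.005,0,0,0,-0.22],[0,0,-0.01,0,0,0,-0.22],[0,0,-0.02,0,0,0,-0.22],[0,0,-0.03,0,0,0,-0.22],[0,0,-0.03,0,0,0,-0.22],[0,0,0,0,0,0,-0.22]]}}

```text
t: 19.15
tcp_pos: [0.6626, 0.186, 0.2049]
tool_rot: [-0.335, 0.863, -0.14, -0.352]
force: [-0.4, 0.1, 0.7]
finger_gap: 0.392
gripper_force: 0.0
```

Run:
```python
from h import *
s=manip.sense();print(np.round(s["q"],3),np.round(s["tcp_pos"],4),s["force"],s["finger_gap"])
a=snap("wrist")["image"][:,:,::-1]
b=snap("scene")["image"][120:220,200:350,::-1]
cv2.imwrite("pics/c3.png",np.vstack([cv2.resize(a,(528,330)),cv2.resize(b,(528,264),interpolation=cv2.INTER_CUBIC)]))
```

```text
[ 0.25   1.007  0.743 -0.392  2.07  -2.129] [0.6626 0.186  0.2049] [-0.44536766  0.1420221   0.66573343] 0.3919868704642157
```

View pics/c3.png

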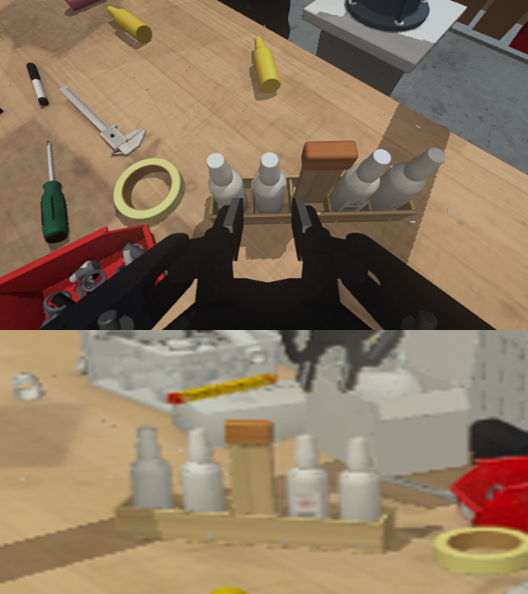

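All four bottles stand in their bays (crop bottom: caps at x≈147, 198, 305, 357), the carrier has not shifted.

>>> {"api": "drive_tool", "payload": {"plan": [[0.021,0,-0.021,0,0,0,0],[0.021,0,-0.021,0,0,0,0.5],[0.021,0,-0.021,0,0,0,1],[0.021,0,-0.021,0,0,0,1],[0.021,0,-0.021,0,-7.5,0,1],[0,0,0,0,-7.5,0,1],[0,0,0,0,-7.5,0,1],[0,0,0,0,-7.5,0,1],[0,0,0,0,-7.5,0,1],[0,0,0,0,-7.5,0,1]]}}

```text
t: 20.25
tcp_pos: [0.6584, 0.1832, 0.3489]
tool_rot: [-0.362, 0.932, 0.001, 0.001]
force: [0.3, 0.0, 0.1]
finger_gap: 1.004
gripper_force: 0.0
```

>>> {"api": "drive_tool", "payload": {"plan": [[0,0,0,0,0,8.5,1],[0,0,0,0,0,8.5,1],[0,0,0,0,0,8.5,1],[0,0,0,0,0,8.5,1],[0,0,0,0,0,8.5,1],[0,0,0,0,0,8.5,1],[0,0,0,0,0,8.5,1],[0,0,0,0,0,8.5,1],[0,0,0,0,0,8.5,1],[0,0,0,0,0,8.5,1]]}}

```text
t: 21.25
tcp_pos: [0.658, 0.183, 0.3477]
tool_rot: [0.366, 0.931, -0.001, -0.002]
force: [0.1, 0.3, 0.4]
finger_gap: 1.0
gripper_force: 0.0
```

>>> {"api": "drive_tool", "payload": {"plan": [[0,0,0,0,0,4.7,1],[-0.02,-0.02,0,0,0,0,1],[-0.02,-0.02,0,0,0,0,1],[-0.005,-0.02,0,0,0,0,1],[0,-0.012,0,0,0,0,1],[0,0,0,0,0,0,1],[0,0,0,0,0,0,1],[0,0,0,0,0,0,1]]}}

```text
t: 22.05
tcp_pos: [0.6376, 0.1027, 0.3497]
tool_rot: [0.4, 0.917, 0.0, -0.0]
force: [-0.2, -0.6, -0.3]
finger_gap: 1.0
gripper_force: 0.0
```

Run:
```python
from h import *
s=manip.sense();print(np.round(s["q"],3),np.round(s["tcp_pos"],4));M=R.from_quat(s["tool_rot"]).as_matrix();print(M.round(4),np.degrees(np.arctan2(M[1,0],M[0,0])))
d=snap("wrist");save(d,"wrist4")
try: meas(d)
except Exception as e: print(e)
P=cloud(d);h=cv2.cvtColor(d["image"],cv2.COLOR_RGB2HSV)
near=(np.hypot(P[...,0]-.567,P[...,1]-.172)<.2)
m=near&(P[...,2]>.16)&(P[...,2]<.175)&(h[...,1]>80);k=P[m];c=k.mean(0);w,V=np.linalg.eigh(np.cov(k[:,:2].T));print("bar cloud",c,np.degrees(np.arctan2(V[1,1],V[0,1])))
m=((P[...,2]>.14)&(P[...,2]<.158)&(h[...,1]<60)&near).astype(np.uint8)
n,l,st,c=cv2.connectedComponentsWithStats(m)
for i in range(1,n):
    if st[i,4]>30: print(c[i],st[i,4],np.median(P[l==i],0))
```

```text
[-0.013  0.466  1.244  0.     1.432 -0.761] [0.6376 0.1027 0.3497]
[[-6.801e-01  7.331e-01  1.000e-04]
 [ 7.331e-01  6.801e-01  4.000e-04]
 [ 2.000e-04  4.000e-04 -1.000e+00]] 132.85211989650804
bar [0.5688542  0.17767347] -46.56357 [18.971210479736328, 49.236534118652344] z 0.16755870003371548
walls [0.5764054  0.17014396] -45.822292 [62.07817459106445, 261.2342224121094] z 0.04402854291818814
attempt to get argmax of an empty sequence
bar cloud [0.56700619 0.17840259 0.16739587] 133.22092518236616
[322.68787879  32.63636364] 330 [0.53120182 0.21652598 0.15073464]
[325.13839286 140.12946429] 224 [0.60769832 0.1380235  0.15088166]
[325.42718447 184.39320388] 206 [0.64406155 0.09953477 0.15084159]
```

View pics/wrist4.png

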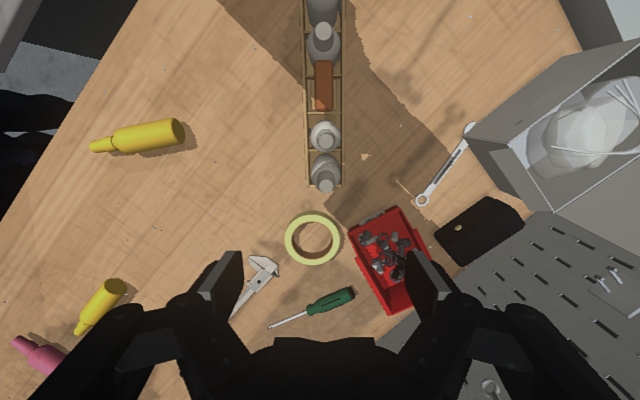

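The bar is at (324,84) in line with the image, and the placed bottle's cap is at (325,140), upright in its bay.

>>> {"api": "drive_tool", "payload": {"plan": [[0.034,0,0,0,0,0,1],[0.034,0,0,0,0,0,1],[0.034,0.0005,0,0,0,0,1],[0,0,0.03,0,0,0,1],[0,0,0.03,0,0,0,1],[0,0,0.03,0,0,0,1],[0,0,0.03,0,0,0,1],[0,0,0,0,0,0,1],[0,0,0,0,0,0,1]]}}

```text
t: 23.0
tcp_pos: [0.5688, 0.1776, 0.2299]
tool_rot: [0.4, 0.917, -0.0, -0.0]
force: [1.0, -0.6, 1.1]
finger_gap: 1.004
gripper_force: 0.0
```

Run:
```python
from h import *
s=manip.sense();print(np.round(s["tcp_pos"],4),to([.5685,.178,.148]))
```

```text
[0.5688 0.1776 0.2299] [0.0005 0.     0.0819]
```

>>> {"api": "drive_tool", "payload": {"plan": [[0,0,0.02,0,0,0,1],[0,0,0.02,0,0,0,1],[0,0,0.02,0,0,0,1],[0,0,0.015,0,0,0,1],[0,0,0.007,0,0,0,1],[0,0,0,0,0,0,1],[0,0,0,0,0,0,1]]}}

```text
t: 23.7
tcp_pos: [0.5697, 0.1773, 0.1493]
tool_rot: [0.4, 0.916, 0.001, 0.001]
force: [-0.1, 0.0, 0.3]
finger_gap: 0.999
gripper_force: 0.0
```

>>> {"api": "drive_tool", "payload": {"plan": [[0,0,0,0,0,0,0.2],[0,0,0,0,0,0,-0.2],[0,0,0,0,0,0,-0.4],[0,0,0,0,0,0,-0.45],[0,0,0,0,0,0,-0.5],[0,0,0,0,0,0,-0.55],[0,0,0,0,0,0,-0.6],[0,0,0,0,0,0,-1],[0,0,0,0,0,0,-1],[0,0,0,0,0,0,-1]], "newtons": 30}}

```text
t: 24.7
tcp_pos: [0.5684, 0.1769, 0.1479]
tool_rot: [0.4, 0.916, -0.0, -0.0]
force: [-1.2, 0.3, 3.6]
finger_gap: 0.228
gripper_force: 29.8
```

>>> {"api": "drive_tool", "payload": {"plan": [[0,0,0,0,0,0,-1],[0,0,0,0,0,0,-1],[0,0,0,0,0,0,-1],[0,0,0,0,0,0,-1]], "newtons": 100}}

```text
t: 25.1
tcp_pos: [0.5686, 0.177, 0.1481]
tool_rot: [0.401, 0.916, 0.0, 0.0]
force: [-1.0, -0.7, 5.0]
finger_gap: 0.218
gripper_force: 99.1
```

>>> {"api": "drive_tool", "payload": {"plan": [[0,0,-0.004,0,0,0,-1],[0,0,-0.008,0,0,0,-1],[0,0,-0.008,0,0,0,-1],[0,0,-0.01,0,0,0,-1],[0,0,0,0,0,0,-1]]}}

```text
t: 25.6
tcp_pos: [0.5698, 0.1773, 0.1795]
tool_rot: [0.4, 0.916, 0.001, 0.002]
force: [-0.2, -0.5, -6.8]
finger_gap: 0.221
gripper_force: 97.8
```

```bash
cat > c.py <<'E'
from h import *
s=manip.sense();print(s["t"],np.round(s["tcp_pos"],4),s["force"],s["ft_torque"],s["gripper_force"])
w=[]
for n in("scene","side"):
    d=snap(n);P=cloud(d);h=cv2.cvtColor(d["image"],cv2.COLOR_RGB2HSV);z=s["tcp_pos"][2]+.005-.153
    a=np.array([.676,-.737]);c=np.array([.5685,.178]);rel=P[...,:2]-c;y=rel@a;x=rel@np.array([-.737,-.676])
    m=(abs(y)<.15)&(x>.01)&(x<.045)&(P[...,2]>z-.02)&(P[...,2]<z+.065)&(h[...,1]>60)
    for lo in(-.14,-.08,-.02,.04,.1):
        k=P[m&(y>lo)&(y<lo+.04)];print(n,lo,len(k),np.percentile(k[:,2],[2,98]).round(4) if len(k)>5 else "")
    w.append(cv2.resize(d["image"][80:220,210:370,::-1],(400,350),interpolation=cv2.INTER_CUBIC))
cv2.imwrite("pics/l.png",np.hstack(w))
E
python3 c.py
```

```text
25.6 [0.5698 0.1773 0.1795] [-0.16213923 -0.46292747 -6.78002802] [-0.03548279 -0.01032246  0.01450677] 97.7556824684143
scene -0.14 120 [0.032  0.0776]
scene -0.08 129 [0.0345 0.0771]
scene -0.02 131 [0.0326 0.079 ]
scene 0.04 132 [0.0331 0.0783]
scene 0.1 133 [0.0341 0.0775]
side -0.14 102 [0.0343 0.0844]
side -0.08 93 [0.0341 0.0771]
side -0.02 101 [0.0338 0.0796]
side 0.04 107 [0.0337 0.0786]
side 0.1 132 [0.0342 0.0772]
```

Level and off the bench by about 3 cm; lift the rest.

>>> {"api": "drive_tool", "payload": {"plan": [[0,0,-0.008,0,0,0,-1],[0,0,-0.01,0,0,0,-1],[0,0,-0.01,0,0,0,-1],[0,0,-0.01,0,0,0,-1],[0,0,-0.01,0,0,0,-1],[0,0,-0.01,0,0,0,-1],[0,0,-0.008,0,0,0,-1],[0,0,-0.004,0,0,0,-1],[0,0,0,0,0,0,-1],[0,0,0,0,0,0,-1]]}}

```text
t: 26.7
tcp_pos: [0.5682, 0.177, 0.2475]
tool_rot: [0.4, 0.916, -0.0, -0.0]
force: [0.0, 0.6, -7.8]
finger_gap: 0.217
gripper_force: 98.1
```

>>> {"api": "drive_tool", "payload": {"plan": [[0,0,0,0,0,0,-1],[0,0,0,0,0,0,-1],[0,0,0,0,0,0,-1],[0,0,0,0,0,0,-1],[0,0,0,0,0,0,-1]]}}

```text
t: 27.2
tcp_pos: [0.5685, 0.177, 0.2477]
tool_rot: [0.4, 0.916, -0.0, -0.0]
force: [-0.6, -0.1, -7.5]
finger_gap: 0.219
gripper_force: 97.9
```

```bash
python3 c.py
```

```text
27.2 [0.5685 0.177  0.2477] [-0.56672524 -0.09771729 -7.5279391 ] [-0.00565826 -0.01393666 -0.02373107] 97.91220545768738
scene -0.14 138 [0.1016 0.1471]
scene -0.08 131 [0.102  0.1469]
scene -0.02 148 [0.1014 0.1552]
scene 0.04 137 [0.1016 0.1502]
scene 0.1 143 [0.1019 0.1457]
side -0.14 94 [0.1031 0.147 ]
side -0.08 100 [0.1024 0.1457]
side -0.02 114 [0.1014 0.1526]
side 0.04 114 [0.1031 0.1466]
side 0.1 140 [0.1033 0.1459]
```

View pics/l.png

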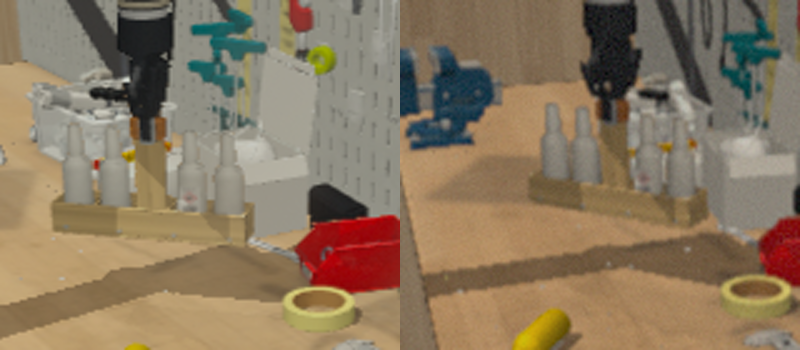

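The carrier hangs level with its underside at about 0.10 m and all four bottles upright.

```bash
python3 -c "
from station import manip
print(manip.sign_off())"
```

```text
the job is handed in; nothing more can be done
None
```

The tipped bottle now stands upright in the empty bay, and at sign-off (27 s on the robot clock) the arm was holding the carrier level and steady by its grip bar, about 10 cm above the bench, with all four bottles upright.

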